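# Set up the soil sieve shaker for a blank run

### The arm

A 6-joint arm with a two-finger parallel gripper is mounted at the origin on a cart in front of the work surface, level with it; the furniture and walls round the work are solid. World frame = base frame: x ahead of the robot, y to its left, z up, the work surface at z = 0. Lengths are in m, angles in rad, forces in N, time in s.
With the tool pointing down it reaches from about 0.35 to 0.8 m from the base axis. Payload 7.3 kg.
Tool frame: the origin (TCP) lies between the finger pads; the fingertips stand 25 mm ahead of it and the grasp point (between the pads) lies 6 mm ahead of it (r.tip_extent is the distance from the TCP to the fingertips, in m); z points along the fingers, y is the line along which they close (so a half turn about z gives the same grasp; the last joint's range is limited). The gripper opens to 85 mm and grips with 20 to 120 N. Pads are 22 mm wide; open, the fingers measure 114 mm over their backs; the gripper's body (76 mm by 85 mm) begins 54 mm behind the grasp point. The pads swing forward as they close: fully open they stand 13 mm farther back than shut.
Start: joints at [-1.361, 0.342, 1.524, -0, 1.275, -0.146], TCP at [0.183, -0.492, 0.256] pointing down, gripper open.
Joint ranges: [-2.53, 2.53], [-0.77, 2.02], [0.04, 2.7], [-1, 4.14], [0.28, 2.66], [-3.11, 3.11]. Speed limits (rad/s): [2.57, 2.57, 3.14, 3.14, 3.14, 3.14].

### API

Orientations are given as a unit quaternion [x, y, z, w].
In Python, from workcell import r, command_gripper, optics gives the robot as it stands. The module is installed in compiled form; this text tells all that it offers. Calls block until the motion is done:
- r.reach(position, orientation): joint-space move of the TCP to a pose.
- r.move_straight(position, orientation=None, speed=0.15, max_force=None): straight line of the TCP; orientation=None keeps the orientation; speed is the mean speed in m/s. With max_force (N) it stops when the force on the tool has changed by that much, and returns True; else False.
- r.movej(angles): joint-space move.
- command_gripper(opening, force=None): finger opening in m; force is the grip in N (None keeps the last); returns when the fingers have stopped.
- r.hold(seconds).
- r.solve_ik(position, orientation): joint angles nearest the present ones, or None.
- r.read_state(): the state.
- optics.get_image(name): name is "scene" or "top"; returns (picture, depth): 420x560x3 uint8, red, green, blue; 420x560 float32, m along the optical axis (not along the pixel's ray), 0 where there is no reading.
- optics.camera_model(name): a dict with "K" (3x3 intrinsics, pixels), "R" (3x3) and "t" (3): a world point X has camera coordinates R X + t. Camera axes: x right, y down, z forward; pixel columns grow to the right and rows downward; lengths in m; the calibration is good to about 2 mm. A picture is of the moment at which its call begins. camera_model takes no time and is no camera call.
A pose or a line that the arm cannot do raises r.PlanningError and nothing moves.
- r.finish_job(): hands the job in; it is judged then, once.
The state is a dict: "time_s": time; "joint_positions": joint angles; "dq": joint speeds; "tau": joint torques, N m; "eef_pos": TCP position; "eef_rot": TCP orientation; "contact_force": force on the tool from outside, world axes, zero at the start; "torque": the same for the moment, N m; "grip_width": finger opening in m; "grip_force": force on a finger pad.
Only numpy, scipy, OpenCV 4.12 (cv2) and the standard library are available. Lean on these libraries where they do the work, as an engineer would, in place of code of your own. Each camera call takes 0.05 s, during which the arm holds its last target. There are 200 camera calls.

### The job

Set up the sieve shaker for a blank run: first pull the selector knob up against its spring, turn it out of the speed range to the red mark (locked) and let it drop fully into its notch. With it locked, lift off the lid that covers the shaker's receiver pan and put it aside on the desk, nest all the sieves that are on the desk in the pan, finest mesh at the bottom and coarsest on top (blue, green, yellow, red from the bottom up; some may be missing), and close the stack with that lid, everything fully seated. Then pull the knob again, turn it to the green mark (interval run) and let it drop fully home, leaving the stack as it is; do not push the jar, the mug and the note pad about.

Things in the scene. Friction and masses are not known exactly. Their poses are not given: they have to be found in the camera images.
- shaker: Sieve shaker, fixed: white case 150 (its x) by 275 (its y), 45 high. Origin: centre of its footprint on the desk, z up; its -x side is the front, towards the robot. Receiver pan at (0, -85), selector knob at (0, +85) mm in its frame. Place and yaw (within 0.3 rad of 0) vary.
- pan_rim (a point): Centre of the receiver pan's open top at rim height, 86 above the desk, z up. Pan: fixed round steel cup, outer 60, inner 56, 21 deep, on a dark deck 104 square and 62 high. The lowest sieve's foot goes into it until its shoulder is on the rim: its underside is then 8 below this point, that of the next part 18 above it, and so on by 26.
- selector (a joint): Angle of the knob about its upright axis, rad, counter-clockwise positive from above. 0: pointer at the red mark, to the shaker's front (locked notch). -1.0: pointer at the green mark (interval notch). 0.75 to 1.45: speed range (white wedge scale), where it also turns when down; it starts there. Stops at -1.3 and 1.55.
- selector_pull (a joint): How far the knob stands up, m: 0 home, 0.018 upper stop. Spring and weight pull it down (4 N at home, 7 N at the top). Below 9 mm it cannot leave its notch or the speed range; at 11 mm or more it turns freely, with little friction. Let go within 0.1 rad of a notch it drops to 0; elsewhere it stays up some 9 mm and drops when turned to a notch.
- selector_grip (a point): Point on the knob's axis, 86 above the desk with the knob home, at the height to grip; it rises and turns with the knob. The grip is an upright black bar 50 long (point x, white-lined pointer at -x) and 12 thick (point y), from 21 below this point to 9 above it, on a round skirt of diameter 58, 6 thick.
- red_mark (a point): Red dot on the control panel in front of the knob, 42 from its axis: locked position.
- green_mark (a point): Green dot on the control panel to the left of the red one as the robot sees it, 42 from the knob's axis: interval position.
- sieve_blue: Test sieve with a blue band and rim and the finest mesh (2.4 mm); may be absent (2 to 4 of the 4 are there), starts upright. Round, 60 in diameter, 34 high, 75 g. Origin: centre of the underside, z up. Foot 52 in diameter, 8 high, lower edge tapered to 48; ring of 60 from 8 to 34, wall 2, open top; mesh 11 above the underside.
- sieve_green: Test sieve with a green band and rim and the second finest mesh (3.6 mm); may be absent (2 to 4 of the 4 are there), starts upright. Round, 60 in diameter, 34 high, 75 g. Origin: centre of the underside, z up. Made like the blue one: its foot fits inside the top of the next (2 mm play all round), its shoulder on that rim.
- sieve_yellow: Test sieve with a yellow band and rim and the second coarsest mesh (5.5 mm); may be absent (2 to 4 of the 4 are there), starts upright. Round, 60 in diameter, 34 high, 75 g. Origin: centre of the underside, z up. Made like the blue one; each nested sieve adds 26 to the stack.
- sieve_red: Test sieve with a red band and rim and the coarsest mesh (9 mm); may be absent (2 to 4 of the 4 are there), starts upright. Round, 60 in diameter, 34 high, 75 g. Origin: centre of the underside, z up. Made like the blue one; each nested sieve adds 26 to the stack.
- lid: Steel lid, round, 80 g, always present; it starts seated on the receiver pan. Origin: centre of its underside, z up. A foot 52 in diameter and 8 high that fits a sieve's top as the sieves' feet do, a disc 60 in diameter from 8 to 13, a round black knob 22 in diameter from 13 to 38.
- jar_soil: Bystander: screw-cap jar with soil, 62 in diameter, 82 high, standing. Origin: centre of its underside.
- mug: Bystander: orange mug, about 81 by 113 with its handle, 101 high. Origin: near the centre of its underside.
- note_pad: Bystander: pad of teal notes, 78 by 77 by 20. Origin: centre of its underside.
Things that resemble listed ones, but are neither listed nor needed, are in the scene too. What is shaped like the lid but purple is not meant. Leave any orange look-alike of the sieve_yellow alone.

How it is judged:
By the outcome, as a careful person would: the job done as asked, in the order asked, and still so for the second after the job is handed in, with the robot touching nothing.
Of sieve_blue, sieve_green, sieve_yellow, sieve_red only 2 to 4 are there at a start; the rules pass over those that are not, and their reading is None.
At some moment in a run one of sieve_blue, sieve_green, sieve_yellow, sieve_red, lid may be knocked a few centimetres aside while the robot is not near it.
It also fails if it takes over 210 s, if anything falls off the work surface, if the arm or the gripper's body presses on something with over 40 N, if the wrist force passes 120 N, or if a joint passes its speed limit or range.

## Working session

There is one attempt and no reset: what is moved stays moved. The work goes in short steps, each a Python script; the robot and the scene stay as the last script left them, time stands still between calls to the robot, and variables do not carry over. Pictures are saved under pics/ and viewed, at most 14 in all, crops included, and the job is handed in when it is done.

```bash
mkdir -p pics
python3 - <<'E'
from workcell import r,optics
import cv2,numpy as np
for n in("scene","top"):
    p,d=optics.get_image(n); np.savez(f'pics/{n}0.npz',p=p,d=d)
    cv2.imwrite(f'pics/{n}0.png',cv2.resize(p[:,:,::-1],(800,600),interpolation=cv2.INTER_CUBIC))
    m=optics.camera_model(n); print(n,m['K'].round(1).tolist(),(-m['R'].T@m['t']).round(3),m['R'][2].round(3))
print(r.read_state()['time_s'])
E
```

```text
scene [[487.6, 0.0, 278.3], [0.0, 487.6, 206.2], [0.0, 0.0, 1.0]] [0.209 0.625 0.969] [ 0.302 -0.552 -0.777]
top [[417.0, 0.0, 280.5], [0.0, 417.0, 205.6], [0.0, 0.0, 1.0]] [ 0.498 -0.     1.139] [ 0.07  -0.012 -0.998]
0.1
```

View pics/scene0.png

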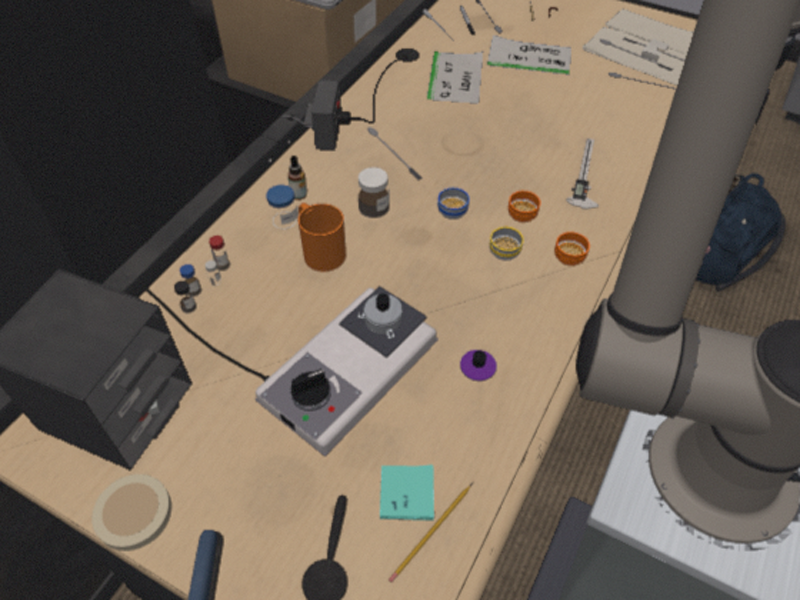

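View pics/top0.png

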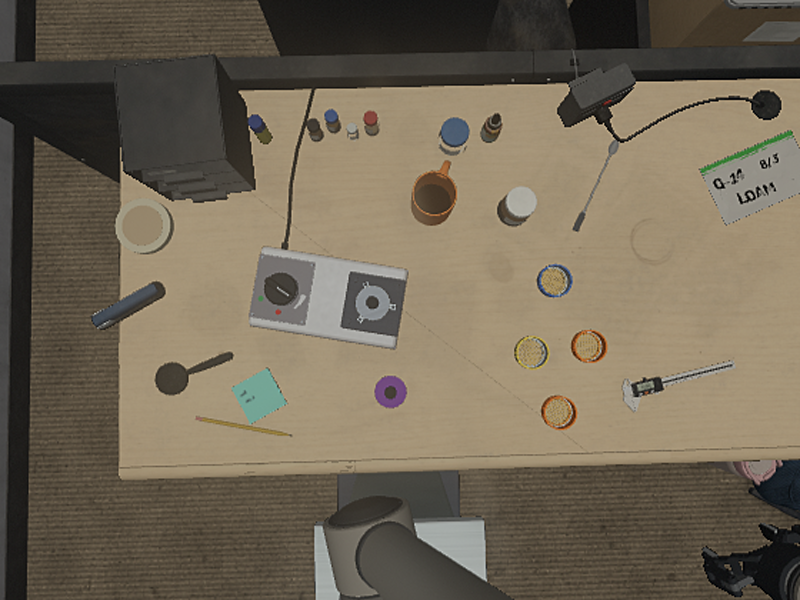

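The scene view shows the shaker with the lidded pan, the knob (320,385) and the sieves: blue (453,203), yellow (506,243), and two orange or red ones, (524,206) and (571,248). The purple lid is a decoy. I'll zoom in to tell red from orange and measure.

```bash
cat > h.py <<'E'
from workcell import r,command_gripper,optics
import cv2,numpy as np
from scipy.spatial.transform import Rotation as Ro
M={n:optics.camera_model(n) for n in("scene","top")}
def ray(n,u,v,z):
    m=M[n]; c=-m['R'].T@m['t']; d=m['R'].T@np.linalg.solve(m['K'],[u,v,1.])
    return c+d*(z-c[2])/d[2]
def proj(n,X):
    m=M[n]; q=m['K']@(m['R']@np.asarray(X,float)+m['t']); return q[:2]/q[2]
def look(n):
    return optics.get_image(n)
def cloud(n,d):
    m=M[n]; v,u=np.mgrid[:420,:560]; K=m['K']
    P=np.stack([(u-K[0,2])/K[0,0]*d,(v-K[1,2])/K[1,1]*d,d],-1)
    X=(P-m['t'])@m['R']; X[d==0]=np.nan; return X
def circ(pts):
    A=np.c_[2*pts,np.ones(len(pts))]; s=np.linalg.lstsq(A,(pts**2).sum(1),rcond=None)[0]
    return s[:2],np.sqrt(s[2]+s[0]**2+s[1]**2)
def quat(yaw): # tool down, closing axis (tool y) along world angle yaw+90deg
    return (Ro.from_euler('z',yaw)*Ro.from_euler('x',np.pi)).as_quat()
E
python3 - <<'E'
from h import *
for n in("scene","top"):
    f=np.load(f'pics/{n}0.npz'); p,d=f['p'],f['d']; X=cloud(n,d)
    hsv=cv2.cvtColor(p,cv2.COLOR_RGB2HSV)
    mask=((hsv[...,1]>140)&(hsv[...,2]>60)&(X[...,2]>.012)&(X[...,2]<.05)&(X[...,0]>.2)&(X[...,0]<.8)).astype(np.uint8)
    k,l,st,c=cv2.connectedComponentsWithStats(mask)
    for i in range(1,k):
        if st[i,4]<30: continue
        q=l==i; 
        rim=q&(X[...,2]>.029)
        print(n,st[i].tolist(),np.median(p[q],0),np.median(hsv[q],0),'mid',np.nanmean(X[q],0).round(3), circ(X[rim][:,:2]) if rim.sum()>8 else '')
    # shaker top
    w=((hsv[...,1]<60)&(abs(X[...,2]-.045)<.006)&(X[...,0]>.3)&(X[...,0]<.65)&(X[...,1]>-.1)&(X[...,1]<.4)).astype(np.uint8)
    w[hsv[...,2]<120]=0
    k,l,st,c=cv2.connectedComponentsWithStats(w); i=1+st[1:,4].argmax()
    xy=X[l==i][:,:2].astype(np.float32); print('case',cv2.minAreaRect(xy))
    # knob
    b=(X[...,2]>.082)&(X[...,2]<.103)&(X[...,0]>.3)&(X[...,0]<.65)&(X[...,1]>.05)&(X[...,1]<.4)
    if b.sum()>5: print('knob',b.sum(),X[b].mean(0),cv2.minAreaRect(X[b][:,:2].astype(np.float32)))
t=np.load('pics/top0.npz')['p'][:,:,::-1];s=np.load('pics/scene0.npz')['p'][:,:,::-1]
a=cv2.resize(t[160:310,165:295],(400,462),interpolation=3);b=cv2.resize(s[190:325,175:315],(400,386),interpolation=3)
a2=cv2.resize(t[170:310,350:440],(297,462),interpolation=3)
o=np.zeros((462,800,3),np.uint8);o[:386,:400]=b;o[:,400:]=a;cv2.imwrite('pics/c1.png',o)
c1=cv2.resize(s[125:190,300:420],(800,433),interpolation=3);cv2.imwrite('pics/c2.png',c1)
E
```

```text
scene [356, 134, 23, 21, 262] [120.  62.  22.] [ 12.  209.5 120. ] mid [ 0.47  -0.36   0.026] (array([ 0.46921428, -0.36192147]), np.float64(0.029245175411855014))
scene [215, 156, 21, 8, 99] [105.  60.  29.] [ 12. 189. 105.] mid [ 0.768 -0.105  0.04 ] (array([ 0.75507919, -0.08633429]), np.float64(0.026453669235496753))
scene [388, 162, 25, 23, 290] [124.  64.  22.] [ 12.  209.5 124. ] mid [ 0.349 -0.299  0.026] (array([ 0.34835498, -0.30019443]), np.float64(0.02916516005195866))
scene [212, 172, 30, 17, 281] [102.  58.  27.] [ 13. 186. 102.] mid [ 0.729 -0.05   0.032] (array([ 0.74698432, -0.07601373]), np.float64(0.03838664147538423))
scene [343, 172, 22, 8, 54] [126.  106.5  48. ] [ 23. 159. 126.] mid [ 0.451 -0.233  0.024] (array([ 0.45964019, -0.25384693]), np.float64(0.02858421553489497))
scene [323, 246, 24, 20, 215] [ 99.  48. 128.] [139. 157. 128.] mid [0.393 0.016 0.015] 
case ((0.5730898380279541, 0.12141035497188568), (0.27465903759002686, 0.14899978041648865), 79.43152618408203)
knob 337 [0.57229555 0.1381692  0.09130503] ((0.5801092386245728, 0.13356748223304749), (0.18889085948467255, 0.051085665822029114), 73.35615539550781)
top [400, 231, 25, 23, 166] [145.5  76.5  32. ] [ 12.  199.  145.5] mid [ 0.469 -0.362  0.029] (array([ 0.46908923, -0.36160583]), np.float64(0.02918742889932135))
top [379, 277, 25, 24, 165] [149.  83.  36.] [ 12. 195. 149.] mid [ 0.349 -0.3    0.029] (array([ 0.34849568, -0.30006445]), np.float64(0.029180772263776203))
case ((0.57343590259552, 0.12160636484622955), (0.27285629510879517, 0.14833199977874756), 79.2982177734375)
knob 211 [0.57169675 0.12560092 0.0934422 ] ((0.5821374654769897, 0.1341644674539566), (0.18651838600635529, 0.05137980356812477), 73.51163482666016)
```

View pics/c1.png

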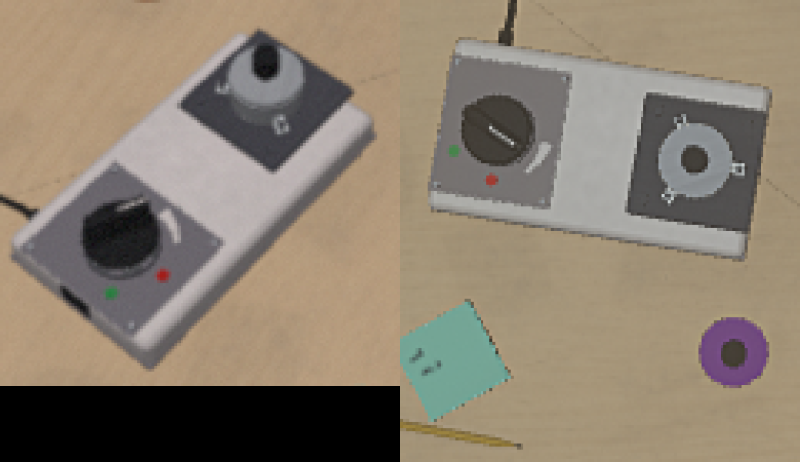

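View pics/c2.png

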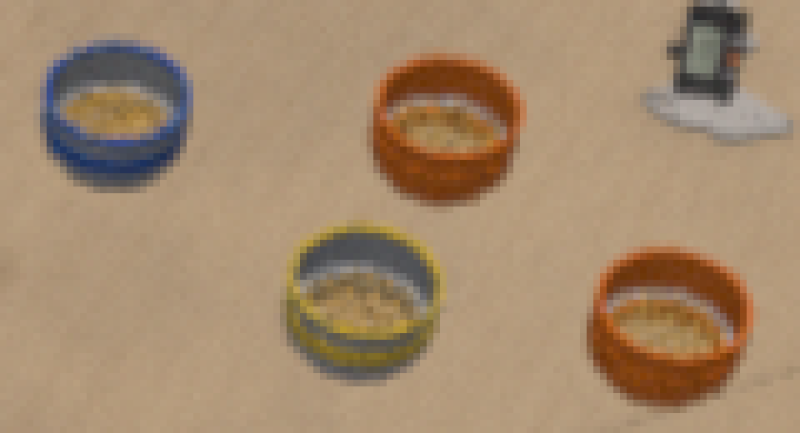

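The crops show that both orange parts are solid orange with no steel body, so they are look-alikes. The real sieves present are blue and yellow. The knob pointer lies in the speed range (white line at about 489,125 to 515,145 in the right crop). The red dot is at (491,180) and the green at (453,151). Next I get the exact poses.

```bash
cat >> h.py <<'E'
HUE={'blue':(105,130),'yellow':(21,38),'green':(40,95),'purple':(131,150)}
def find(n,p,d,col,z0=.027,z1=.04,reg=(.2,.85,-.6,.5)):
    "rim of a coloured sieve: circle fit"
    X=cloud(n,d); h=cv2.cvtColor(p,cv2.COLOR_RGB2HSV); a,b=HUE[col]
    q=(h[...,0]>=a)&(h[...,0]<=b)&(h[...,1]>100)&(X[...,2]>z0)&(X[...,2]<z1)&(X[...,0]>reg[0])&(X[...,0]<reg[1])&(X[...,1]>reg[2])&(X[...,1]<reg[3])
    q=cv2.morphologyEx(q.astype(np.uint8),cv2.MORPH_CLOSE,np.ones((5,5),np.uint8))*q
    k,l,st,_=cv2.connectedComponentsWithStats(cv2.dilate(q.astype(np.uint8),np.ones((5,5))))
    out=[]
    for i in range(1,k):
        P=X[(l==i)&(q>0)]
        if len(P)>15:
            c,R=circ(P[:,:2].astype(float)); out.append((c.round(4).tolist(),round(float(R),4),len(P),round(float(np.median(P[:,2])),4)))
    return out
def blob(n,d,c,rad,z0,z1):
    X=cloud(n,d); q=(np.hypot(X[...,0]-c[0],X[...,1]-c[1])<rad)&(X[...,2]>z0)&(X[...,2]<z1); return X[q],q
E
python3 - <<'E'
from h import *
for n in("scene","top"):
    f=np.load(f'pics/{n}0.npz'); p,d=f['p'],f['d']
    for c in HUE: print(n,c,find(n,p,d,c))
    P,q=blob(n,d,(.557,.038),.03,.104,.13); print('lidknob',len(P),P.mean(0), cv2.minEnclosingCircle(P[:,:2].astype(np.float32)))
    P,q=blob(n,d,(.557,.038),.04,.086,.095); print('liddisc',cv2.minEnclosingCircle(P[:,:2].astype(np.float32)))
    P,q=blob(n,d,(.589,.205),.035,.089,.1);print('bar',len(P),np.median(P[:,2]),cv2.minAreaRect(P[:,:2].astype(np.float32)))
    P,q=blob(n,d,(.589,.205),.035,.056,.069);print('skirt',len(P),cv2.minEnclosingCircle(P[:,:2].astype(np.float32)))
print([ (M['top']['R']@[0,0,0]+M['top']['t'])[2]])
for a in(.915,.915-np.pi,-.185,-.185-np.pi,-1.185,-1.185-np.pi,-1.185+np.pi,-.185+np.pi):
  for z in(.092,.2):
    print(a,z,r.solve_ik([.589,.205,z],quat(a)))
E
```

```text
scene blue [([0.5938, -0.3034], 0.0295, 37, 0.0332)]
scene yellow [([0.4607, -0.2545], 0.0296, 79, 0.0337)]
scene green []
scene purple []
lidknob 87 [0.55559452 0.03986114 0.11426654] ((0.5576823949813843, 0.0384555384516716), 0.01209260057657957)
liddisc ((0.5569103956222534, 0.038237471133470535), 0.03092399798333645)
bar 141 0.09479951734081404 ((0.5884196162223816, 0.20486490428447723), (0.04903123900294304, 0.01322375051677227), 52.12741470336914)
skirt 287 ((0.5901966691017151, 0.2052895873785019), 0.031167812645435333)
top blue [([0.5931, -0.3022], 0.0293, 57, 0.0344)]
top yellow [([0.4603, -0.2537], 0.0293, 91, 0.0345)]
top green []
top purple []
lidknob 65 [0.55666377 0.03775331 0.11685234] ((0.5566512942314148, 0.03771979734301567), 0.010917422361671925)
liddisc ((0.557196855545044, 0.03777938708662987), 0.03053439036011696)
bar 93 0.09605324113424157 ((0.5884363651275635, 0.20454327762126923), (0.04904685541987419, 0.011900892481207848), 53.635589599609375)
skirt 269 ((0.5884760022163391, 0.20460331439971924), 0.029612265527248383)
[np.float64(1.1017134175364622)]
0.915 0
[... 982 characters left out ...]
  1.31639522e+00 -4.44089210e-16
  1.25754792e+00  2.96791865e+00]
-4.326592653589794 0.092 [ 2.12122324e-01  6.79584738e-01  1.43482973e+00 -4.44089210e-16
  1.02717818e+00 -1.73674003e-01]
-4.326592653589794 0.2 [ 0.21212232  0.56764951  1.31639522  0.          1.25754792 -0.173674  ]
1.956592653589793 0.092 [ 2.12122324e-01  6.79584738e-01  1.43482973e+00 -4.44089210e-16
  1.02717818e+00 -1.73674003e-01]
1.956592653589793 0.2 [ 0.21212232  0.56764951  1.31639522  0.          1.25754792 -0.173674  ]
2.956592653589793 0.092 [ 0.21212232  0.67958474  1.43482973  0.          1.02717818 -1.173674  ]
2.956592653589793 0.2 [ 0.21212232  0.56764951  1.31639522  0.          1.25754792 -1.173674  ]
```

```bash
cat >> h.py <<'E'
KN=np.array([.5885,.2046]); YAW=-.186
def S(): 
    s=r.read_state(); return round(s['time_s'],1),s['eef_pos'].round(4) if hasattr(s['eef_pos'],'round') else s['eef_pos'],round(s['grip_width'],4),np.round(s['contact_force'],1)
def knob(s0,s1):
    f=lambda s:quat(YAW+s-np.pi)
    P=lambda z:[KN[0],KN[1],z]
    r.reach(P(.21),f(s0)); command_gripper(.05,40)
    r.move_straight(P(.0925),f(s0),speed=.1,max_force=25); command_gripper(0,40); print('grip',S())
    r.move_straight(P(.1075),speed=.04); print('up',S())
    for s in np.linspace(s0,s1,6)[1:]: r.movej(r.solve_ik(P(.1075),f(s)))
    print('turned',S(),r.read_state()['torque'])
    r.move_straight(P(.0925),speed=.04); print('down',S())
    command_gripper(.05); r.move_straight(P(.21),speed=.2); print(S())
def knobview(n='top'):
    p,d=look(n); P,q=blob(n,d,KN,.035,.089,.12); R=cv2.minAreaRect(P[:,:2].astype(np.float32))
    print('bar z',np.median(P[:,2]).round(4),R); return p,d
E
python3 - <<'E'
from h import *
knob(1.11,0.)
r.reach([.45,.0,.3],quat(YAW)); knobview(); knobview('scene')
E
```

```text
grip (5.1, array([0.5893, 0.2041, 0.0931]), 0.0115, array([ 2.4, -4.3,  2.3]))
up (5.7, array([0.5893, 0.2041, 0.1069]), 0.0114, array([ 6. , -2.8, -6.5]))
turned (7.3, array([0.5896, 0.2036, 0.1067]), 0.0112, array([ 7.1, -4.9, -4.9])) [-0.74611064 -1.30496665  0.00186433]
down (7.8, array([0.5897, 0.2036, 0.0931]), 0.0113, array([ 3.8, -5.9,  2.2]))
(9.0, array([0.5879, 0.2045, 0.2089]), 0.0501, array([ 0.3, -0.3, -1.2]))
bar z 0.0962 ((0.5889481902122498, 0.20416279137134552), (0.012123091146349907, 0.04915100708603859), 79.36064147949219)
bar z 0.095 ((0.5886979699134827, 0.20452599227428436), (0.012914495542645454, 0.050374388694763184), 79.42850494384766)
```

```bash
cat >> h.py <<'E'
KN=np.array([.5893,.2040]); PAN=np.array([.5573,.0377])
def pick(xy,z,yaw,open_,up=.2,force=40):
    q=quat(yaw); command_gripper(open_,force); r.reach([*xy,z+.08 if z+.08>up else up],q)
    print('hit',r.move_straight([*xy,z],speed=.12,max_force=15)); command_gripper(0,force); print('grip',S())
    r.move_straight([*xy,max(up,z+.1)],speed=.15); print('lifted',S())
def place(xy,z,yaw,open_,up=.2,press=8):
    q=quat(yaw); r.reach([*xy,max(up,z+.06)],q); r.move_straight([*xy,z+.02],speed=.12)
    h=r.move_straight([*xy,z-.003],speed=.03,max_force=press); print('contact',h,S())
    command_gripper(open_); r.move_straight([*xy,max(up,z+.1)],speed=.15); print(S())
E
python3 - <<'E'
from h import *
pick(PAN,.119,YAW,.04)
place([.50,-.11],.042,YAW,.045)
r.reach([.35,.10,.35],quat(YAW))
p,d=look('top'); cv2.imwrite('pics/t1.png',cv2.resize(p[100:320,150:450,::-1],(800,586),interpolation=3))
for n in('top','scene'):
    p,d=look(n)
    P,q=blob(n,d,(.5,-.11),.05,.026,.06); print('lid',len(P),P[:,2].max() if len(P) else 0,cv2.minEnclosingCircle(P[:,:2].astype(np.float32)) if len(P) else '')
    P,q=blob(n,d,PAN,.04,.08,.093); print('panrim',len(P),circ(P[:,:2].astype(float)))
    for c in('blue','yellow'): print(c,find(n,p,d,c))
E
```

```text
hit False
grip (13.5, array([0.5579, 0.0376, 0.1202]), 0.0206, array([-1.6, -0.1,  6.3]))
lifted (14.3, array([0.5567, 0.0378, 0.218 ]), 0.0202, array([ 0.2,  0.5, -0.8]))
contact True (16.9, array([ 0.4998, -0.1099,  0.0423]), 0.0205, array([-0.7, -0.7,  4.6]))
(18.5, array([ 0.4995, -0.1098,  0.1992]), 0.0451, array([ 0.3, -0.4, -0.4]))
lid 56 0.04322136638095846 ((0.49835047125816345, -0.10808073729276657), 0.010829845443367958)
panrim 83 (array([0.55712393, 0.0379079 ]), np.float64(0.029274012866685385))
blue [([0.593, -0.3023], 0.0293, 55, 0.0346)]
yellow [([0.4602, -0.2539], 0.0293, 88, 0.0339)]
lid 74 0.04387635239158516 ((0.4992464780807495, -0.10767968744039536), 0.012139488942921162)
panrim 145 (array([0.5570843 , 0.03749309]), np.float64(0.02903214205554028))
blue [([0.5936, -0.3033], 0.0296, 39, 0.0326)]
yellow []
```

View pics/t1.png

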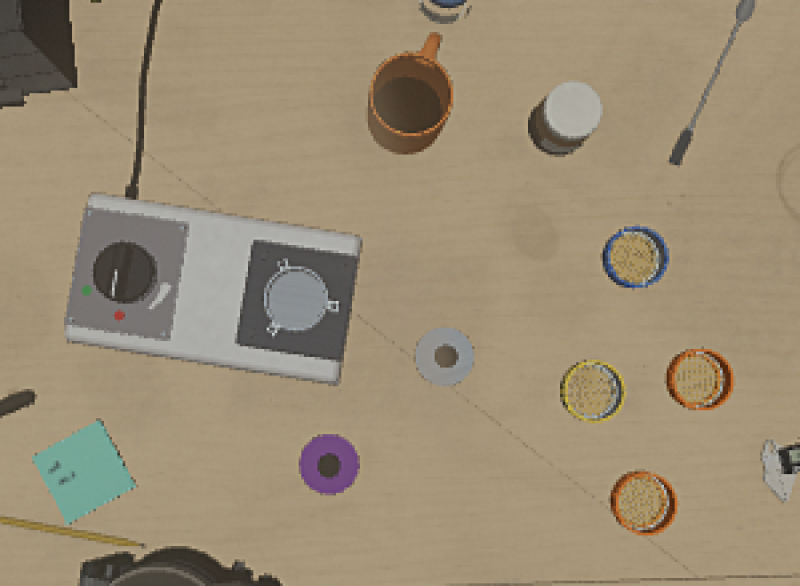

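The picture shows the knob at red, the lid at (445,356), an open pan at (297,298), blue at (635,257) and yellow at (592,390). Next is the blue sieve.

```bash
cat >> h.py <<'E'
def stack(col,under):
    p,d=look('top'); f=find('top',p,d,col); print(f); c=np.array(f[0][0])+[.0003,-.0004]
    pick(c,.036,YAW,.085); place(PAN,under+.036,YAW,.075)
    r.reach([.35,.10,.35],quat(YAW))
def stackview(rim,tol=.006):
    for n in('top','scene'):
        p,d=look(n); P,q=blob(n,d,PAN,.045,rim-tol,rim+.02); print('rim',n,len(P),np.median(P[:,2]).round(4),P[:,2].max().round(4),circ(P[:,:2].astype(float)))
        for c in('blue','yellow'): print(c,find(n,p,d,c))
        P,q=blob(n,d,(.5,-.11),.08,.032,.06); print('lid',len(P),P.mean(0))
E
python3 - <<'E'
from h import *
stack('blue',.078); stackview(.112)
E
```

```text
[([0.593, -0.3023], 0.0292, 54, 0.0342)]
hit False
grip (24.0, array([ 0.5938, -0.303 ,  0.0371]), 0.0593, array([-1.9,  0.5,  6.1]))
lifted (25.2, array([ 0.5928, -0.3024,  0.1988]), 0.0592, array([ 0.1, -0.2, -1.2]))
contact True (27.8, array([0.5572, 0.0378, 0.1151]), 0.0589, array([ 0.2, -0.1,  6.3]))
(28.9, array([0.5568, 0.0377, 0.2131]), 0.0752, array([0.5, 0.3, 0.4]))
rim top 98 0.1128 0.1177 (array([0.55678861, 0.039     ]), np.float64(0.029229627767758854))
blue []
yellow [([0.4603, -0.2539], 0.0293, 89, 0.0341)]
lid 56 [ 0.49870066 -0.10772391  0.03901618]
rim scene 162 0.1112 0.1172 (array([0.5568608 , 0.03916296]), np.float64(0.02934327134427438))
blue []
yellow []
lid 61 [ 0.49848993 -0.1071208   0.03774223]
```

```bash
sed -i 's/^KN=np.array(\[.5893.*/KN=np.array([.5893,.2040]); PAN=np.array([.557,.0387])/' h.py
python3 - <<'E'
from h import *
stack('yellow',.104); stackview(.138)
p,d=look('scene'); cv2.imwrite('pics/s2.png',cv2.resize(p[130:340,160:440,::-1],(800,600),interpolation=3))
E
```

```text
[([0.4603, -0.2538], 0.0292, 90, 0.0348)]
hit False
grip (33.7, array([ 0.4609, -0.2545,  0.037 ]), 0.0593, array([-0.8, -0.5,  6.3]))
lifted (35.0, array([ 0.4602, -0.2539,  0.1991]), 0.0589, array([-0.1,  0.3, -1. ]))
contact True (37.3, array([0.5569, 0.0388, 0.141 ]), 0.059, array([-2. , -0.6,  6.6]))
(38.4, array([0.5565, 0.0387, 0.239 ]), 0.0746, array([-0.3,  0. ,  0.4]))
rim top 101 0.139 0.1431 (array([0.56006997, 0.04034282]), np.float64(0.029205012578508358))
blue []
yellow []
lid 56 [ 0.49870179 -0.10774127  0.0388503 ]
rim scene 162 0.137 0.1427 (array([0.55984586, 0.04023518]), np.float64(0.029281326380636335))
blue []
yellow []
lid 60 [ 0.49875307 -0.10751729  0.03756964]
```

View pics/s2.png

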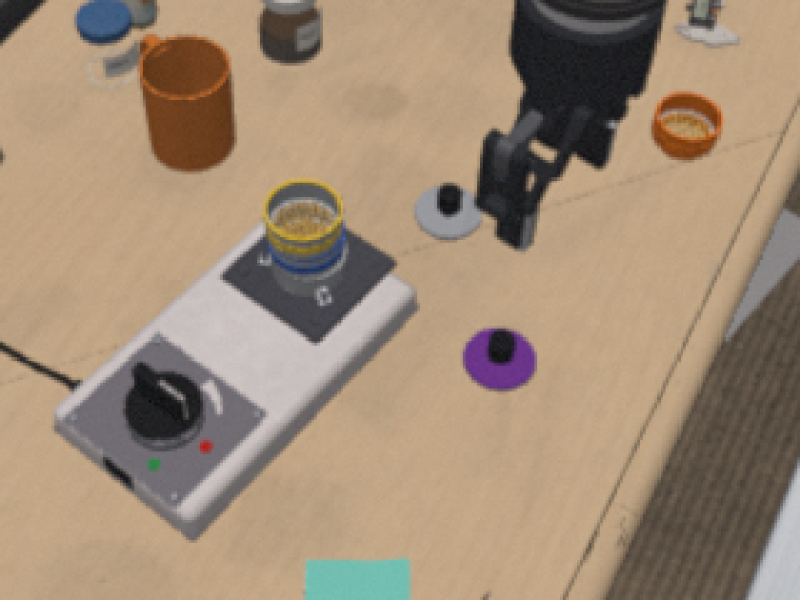

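The picture shows yellow (304,215) nested on blue on the pan, the lid at (448,212) and the knob at red. Now I check the rim for tilt and place the lid.

Run:
```python
from h import *
for n in('top','scene'):
    p,d=look(n);P,q=blob(n,d,(.56,.0403),.036,.132,.15);h=cv2.cvtColor(p,cv2.COLOR_RGB2HSV)[q]
    P=P[(np.hypot(P[:,0]-.56,P[:,1]-.0403)>.026)]
    print(n,np.linalg.lstsq(np.c_[P[:,:2]-[.56,.04],np.ones(len(P))],P[:,2],rcond=None)[0])
pick([.4988,-.1082],.0415,YAW,.045)
place([.5598,.0402],.1715,YAW,.045,up=.25)
r.reach([.35,.10,.35],quat(YAW))
for n in('top','scene'):
    p,d=look(n);P,q=blob(n,d,(.56,.04),.03,.16,.19);print('knob',np.median(P[:,2]),P[:,2].max(),cv2.minEnclosingCircle(P[:,:2].astype(np.float32)))
    P,q=blob(n,d,(.56,.04),.045,.134,.152);print('disc',np.median(P[:,2]),np.linalg.lstsq(np.c_[P[:,:2]-[.56,.04],np.ones(len(P))],P[:,2],rcond=None)[0],cv2.minEnclosingCircle(P[:,:2].astype(np.float32)))
cv2.imwrite('pics/s3.png',cv2.resize(p[130:340,160:440,::-1],(800,600),interpolation=3))
```

```text
top [-0.01060404 -0.01568265  0.13868712]
scene [0.00136757 0.00550366 0.13676638]
hit False
grip (43.0, array([ 0.4992, -0.1083,  0.0422]), 0.0206, array([-0.4, -0.3,  5.9]))
lifted (44.2, array([ 0.4983, -0.108 ,  0.1991]), 0.0205, array([-0.2, -0.1, -1.1]))
contact True (46.1, array([0.5597, 0.0402, 0.1722]), 0.0207, array([-0.7, -0.7,  6.5]))
(47.3, array([0.5593, 0.0402, 0.2705]), 0.0451, array([ 0.7,  0.1, -0.4]))
knob 0.1686731352661192 0.17221987450120113 ((0.5596717000007629, 0.04158918932080269), 0.010980319231748581)
disc 0.1438281966212841 [-0.00500617  0.02191437  0.14353905] ((0.5599730014801025, 0.040667567402124405), 0.03104276768863201)
knob 0.16772934750130344 0.1709343787910588 ((0.5595707297325134, 0.04047585278749466), 0.012965609319508076)
disc 0.14295314379461443 [ 0.02516231 -0.03568872  0.14305603] ((0.5595473647117615, 0.04117947816848755), 0.03106008470058441)
```

View pics/s3.png

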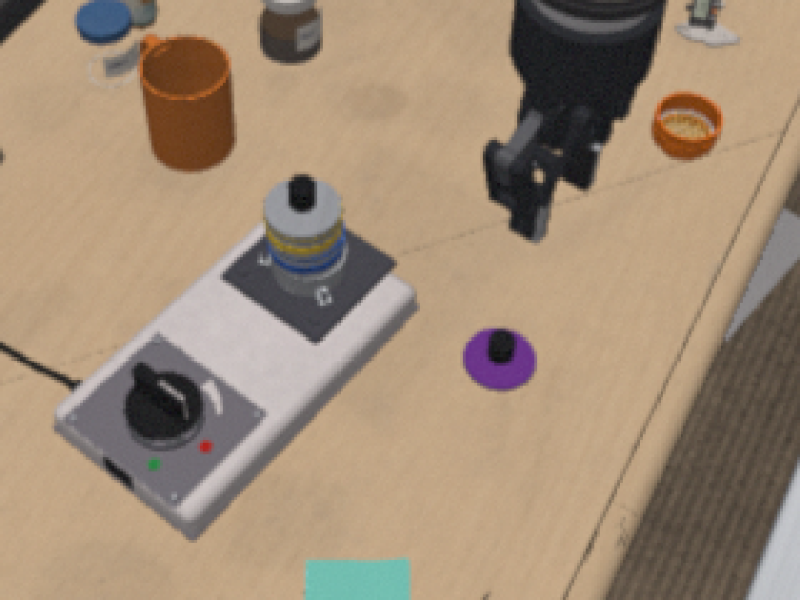

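The lid is seated on the stack (disc top at 0.143 m, level). Now I turn the knob to green.

Run:
```python
from h import *
r.reach([*KN,.3],quat(YAW-np.pi))
knob(0.,-1.0)
r.move_straight([*KN,.3],speed=.2)
r.reach([.35,-.15,.3],quat(YAW-np.pi)); knobview(); p,d=knobview('scene'); print(YAW-1, np.degrees(YAW-1)+90)
P,q=blob('scene',d,(.56,.04),.03,.16,.19);print('lidknob',np.median(P[:,2]))
P,q=blob('scene',d,(.56,.04),.045,.134,.152);print('disc',np.median(P[:,2]),cv2.minEnclosingCircle(P[:,:2].astype(np.float32)))
cv2.imwrite('pics/s4.png',cv2.resize(p[130:340,160:440,::-1],(800,600),interpolation=3))
```

```text
grip (53.3, array([0.5894, 0.2036, 0.093 ]), 0.0111, array([-1.4, -2.8,  3.9]))
up (53.8, array([0.5893, 0.2036, 0.1071]), 0.0116, array([ 2.6, -3.9, -6.7]))
turned (55.4, array([0.5893, 0.2035, 0.1069]), 0.0111, array([ 2.7, -4.9, -6.1])) [-0.80924797 -0.61582329 -0.0226821 ]
down (55.9, array([0.5894, 0.2035, 0.0931]), 0.0113, array([-0.5, -5.9,  1.1]))
(57.1, array([0.5887, 0.2039, 0.2088]), 0.0503, array([-0.5,  0.9,  0.5]))
bar z 0.0962 ((0.5889256596565247, 0.20431005954742432), (0.012209323234856129, 0.04993629455566406), 21.28179168701172)
bar z 0.095 ((0.5891318917274475, 0.20409788191318512), (0.012619847431778908, 0.05166340619325638), 21.18857192993164)
-1.186 22.04720549748437
lidknob 0.16751974429608407
disc 0.1430187591753054 ((0.5590924024581909, 0.04105363413691521), 0.031555209308862686)
```

View pics/s4.png

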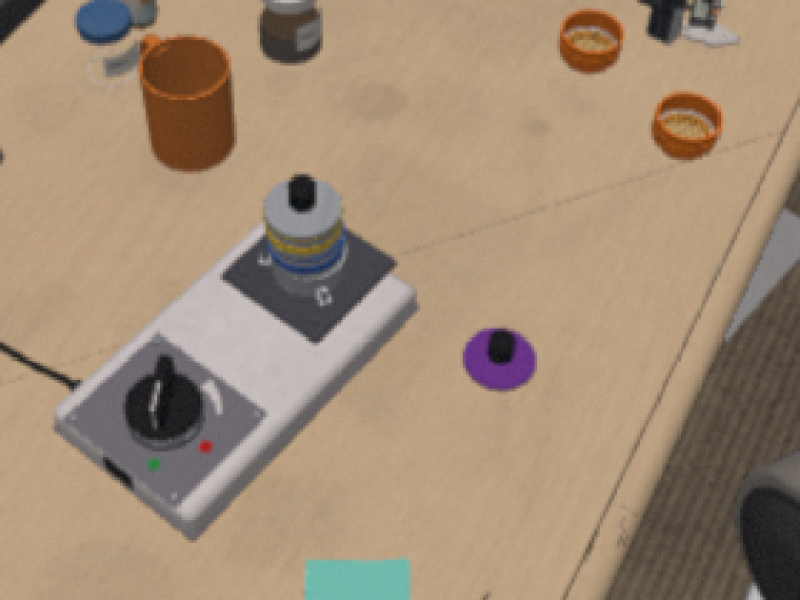

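The pointer is at green and the knob is home (bar top 0.095 m). The stack is intact.

```bash
python3 -c "
from workcell import r
print(r.finish_job())"
```

```text
the job is handed in; nothing more can be done
None
```

The job is handed in: I locked the knob at red, nested blue then yellow (the only real sieves present) in the pan, closed the stack with the steel lid, and left the knob home at green; the last images showed everything seated.

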